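Hang the rivet pail on the forge-bench hook

ROBOT

A 7-joint arm with a two-finger parallel gripper is mounted at the origin on the work surface. World frame = base frame: x ahead of the robot, y to its left, z up, the work surface at z = 0. Lengths are in m, angles in rad, forces in N, time in s.
With the tool pointing down it reaches from about 0.35 to 0.9 m from the base axis. Payload 8.1 kg.
Tool frame: the origin (TCP) lies at the very end of the fingers, on their centre line; the grasp point (between the pads) lies 19 mm behind it (grip_point_offset is the distance from the TCP to the grasp point, in m); z points along the fingers, x is the direction in which the jaws open and shut, and the axes are right-handed (so a half turn about z gives the same grasp; the last joint's range is limited). The gripper opens to 92 mm and grips with 3 to 60 N. Pads are 19 mm wide; open, the fingers measure 130 mm over their backs; the gripper's body (75 mm by 190 mm) begins 47 mm behind the grasp point.
Start: joints at [-1.419, 0.434, 0.025, 1.573, -0.012, 1.134, -0.075], TCP at [0.158, 0.605, 0.227] pointing down, gripper open.
Joint ranges: [-2.62, 2.62], [-0.44, 2.09], [-1.27, 1.32], [0.08, 2.57], [-1.32, 4.46], [0.12, 2], [-2.74, 2.74]. Speed limits (rad/s): [2.22, 2.22, 3.01, 3.01, 3.14, 3.14, 3.14].

INTERFACE

Orientations are given as a rotation vector (axis times angle).
In Python, from cell import observe, get_image, camera_model, sign_off, grip_point_offset gives the robot as it stands.
- The arm moves only by the tool play_rows, never from a script. Its argument "rows" is a list of rows, each a list of 7 numbers: the shift along the tool's x, y, z as a fraction of full scale, then the turn, a rotation vector about the tool's x, y, z as a fraction of full scale, then the closure, from -1 (fully open) to 1 (shut). A call has 1 to 5 rows; each row shifts and turns the pose as measured when the row begins, along the tool's axes as they then stand; what a row does not reach is not made up. Full scale, the value 1, is 0.15 m for a shift and 0.5 rad for a turn. A row lasts 1/10 s, in which the tool goes at most 50 mm and 8.59 degrees, less where a joint would pass 70% of its speed; a pose out of reach is approached as far as the arm can. A call with a number of a shift or a turn outside -1 to 1 is refused whole. A call with a gripper value outside its range is refused whole. The fingers move at their own pace and stop on an object; "force" is the grip in N (left out, the last holds). Time passes only in rows, so rows that do not move let the fingers close. It gives the time, the measured TCP pose, the force and the opening at its end, in the units of the state.
- observe(): the state, without advancing time (a new reading comes with each control period).
- get_image(name): name is "side" or "top"; returns the picture (480x640x3 uint8, blue, green, red); there is no depth.
- camera_model(name): a dict with "K" (3x3 intrinsics, pixels), "R" (3x3) and "t" (3): a world point X has camera coordinates R X + t. Camera axes: x right, y down, z forward; pixel columns grow to the right and rows downward; lengths in m; the calibration is good to about 2 mm. A picture is of the moment at which its call begins. camera_model takes no time and is no camera call.
- sign_off(): hands the job in, once; it reports no verdict.
The state is a dict: "clock": time; "joints": joint angles; "dq": joint speeds; "joint_efforts": joint torques, N m; "position": TCP position; "ee_rot": TCP orientation; "force": force on the tool from outside, world axes, zero at the start; "ft_torque": the same for the moment, N m; "width": opening from 0.0 (shut) to 1.0 (fully open).
Only numpy, scipy, OpenCV 4.12 (cv2) and the standard library are available. Lean on these libraries where they do the work, as an engineer would, in place of code of your own. Each camera call takes 0.05 s, during which the arm holds its last target.

TASK

On the forge bench stand two steel rivet pails whose bails (swing handles) lie flat. With the narrower, taller pail still standing on the bench, swing its bail upright; then lift it by the bail and hang it on the two-pronged hook stand, the bail wire resting in the dips of both prongs and the pail hanging level and still. Do not tip the pail over, and leave the wide, shallow pail where it is.

Things in the scene. Friction and masses are not known exactly. Their poses are not given: they have to be found in the camera images.
- pail: The narrower, taller open steel pail: 108 mm across the rim, 85 mm tall, about 0.6 kg. Origin: centre of its underside; z up. Its bail hinges on ears at y = +66 and -66 mm, 100 mm above the underside (15 mm over the rim). At the start the bail lies level on stops, reaching to the pail's -x side; it swings freely up about the pail's y axis and falls back if let go before upright.
- pail_grip (a point): Centre of the white plastic sleeve (14 mm diameter, 36 mm long, along y, turning freely on the wire) in the middle of that pail's bail; beyond it the bail is straight 8 mm wire to 56 mm either side, 140 mm wide overall. 95 mm from the hinge line: at the start 100 mm above the bench, 34 mm clear of the rim seen from above; upright, 195 mm above the pail's underside, over its centre.
- hook_seat (a point): Where the bail's middle must rest, 235 mm above the bench, midway between a fixed stand's two 10 mm prongs (y = +40, -40 mm). z up, x along the prongs, open mouth to -x (to the robot). Dips x = -12 to 12 mm; tips at x = -30 mm rise 18 mm over this point; rear bars from x = 36 mm 17 mm; post from x = 89 mm; base plate 12 mm thick. The bail enters from the front, wire over the tips, pail below.
- wide_pail: The wide, shallow steel pail, a bystander: 148 mm across the rim, 62 mm tall, bail flat towards its -x side, reaching 112 mm from its centre, 77 mm above the bench. Origin: centre of its underside; z up.
Mind the look-alikes: they are no part of the job. Leave any green or turquoise look-alike of the part that bears hook_seat alone.

How it is judged:
On the way:
1. the bail of the narrow pail stands upright while the pail stands on the bench (z of pail_grip in the frame of pail above 0.15 m and x of pail_grip in the frame of pail between -0.035 and 0.035 m and height (world z) of pail below 0.012 m and angle between pail's own z axis and vertical below 0.2 rad), for 0.1 s.
At the end, for the whole second after the job is handed in: The narrow pail hangs by its bail from the hook stand: the middle of the bail within 30 mm horizontally of the seat point, from 10 mm below to 15 mm above it, the pail clear of the bench and base plate (underside over 25 mm up), level within 0.2 rad and still (under 0.08 m/s) (horizontal distance between pail_grip and hook_seat below 0.03 m and z of pail_grip in the frame of hook_seat between -0.01 and 0.015 m and height (world z) of pail above 0.025 m and angle between pail's own z axis and vertical below 0.2 rad and linear speed of pail below 0.08 m/s); the robot touches nothing.
It fails at once if the narrow pail is tipped by more than 0.7 rad (angle between pail's own z axis and vertical above 0.7 rad).
It fails at once if the wide pail is moved by more than 30 mm (distance of wide_pail from where it was at the start of the episode above 0.03 m).
It also fails if it takes over 58 s, if anything falls off the work surface, if the arm or the gripper's body presses on something with over 40 N, if the wrist force passes 120 N, or if a joint passes its speed limit or range.

## Working session

There is one attempt and no reset: what is moved stays moved. The work goes in short steps, Python scripts to look and compute and a tool call to move; the robot and the scene stay as the last step left them, time stands still between calls to the robot, and variables do not carry over. Pictures are saved under pics/ and viewed, and the job is handed in when it is done.

Besides the shell and the picture viewer there is one more tool, called after "Request:" as name([rows], argument=value, ...), one row to a line, values as JSON. play_rows: Moves the arm, as the interface text tells. Its arguments: {"type":"object","properties":{"rows":{"type":"array","items":{"type":"array","items":{"type":"number"}}},"force":{"type":"number"}},"required":["rows"]}

```bash
ls; mkdir -p pics
python3 - <<'E'
from cell import *
import cv2
print(observe(), grip_point_offset)
for n in ("side","top"):
    cv2.imwrite(f"pics/{n}0.png",get_image(n)); m=camera_model(n); print(n,m)
E
```

```text
pics
{'clock': 0.0, 'joints': array([-1.41858458,  0.43521012,  0.02496604,  1.57410362, -0.01161498,
        1.13399005, -0.07510275]), 'dq': array([ 7.56794548e-05,  3.69529612e-04, -3.81291033e-04, -1.29743585e-03,
        1.17339627e-03,  1.33221742e-03,  4.17337259e-04]), 'joint_efforts': array([-6.38912370e-04, -6.67853022e+01,  9.84925367e-01, -3.14475524e+01,
       -6.05460559e-02,  4.29012103e-02,  1.91947561e-04]), 'position': array([0.15745701, 0.60431006, 0.22595036]), 'ee_rot': array([ 2.48493144e+00,  1.92044157e+00, -1.81886306e-03]), 'force': array([ 0.1336993 , -0.20754483,  0.92892147]), 'ft_torque': array([-0.01391897,  0.00154773, -0.07030437]), 'width': 0.9968103509979019} 0.0188
side {'K': array([[444.44444069,   0.        , 319.70771594],
       [  0.        , 444.44444069, 229.64900472],
       [  0.        ,   0.        ,   1.        ]]), 'R': array([[ 0.98693991, -0.16083752, -0.00899524],
       [-0.11385224, -0.65694387, -0.74529351],
       [ 0.1139618 ,  0.73658404, -0.66667583]]), 't': array([-0.47363716,  0.17983523,  1.09505501])}
top {'K': array([[469.54026464,   0.        , 333.68203923],
       [  0.        , 469.54026464, 238.59479079],
       [  0.        ,   0.        ,   1.        ]]), 'R': array([[-0.11303533, -0.99358638, -0.00301971],
       [-0.97183887,  0.11119266, -0.20776285],
       [ 0.20676611, -0.02054987, -0.97817457]]), 't': array([0.02650914, 0.50373997, 0.95936889])}
```

View pics/side0.png

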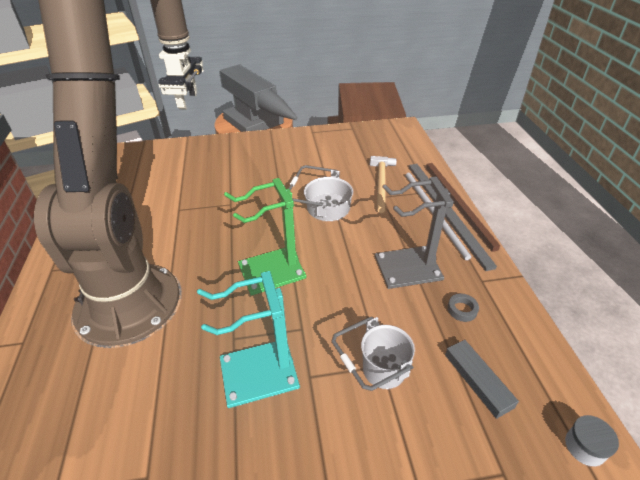

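View pics/top0.png

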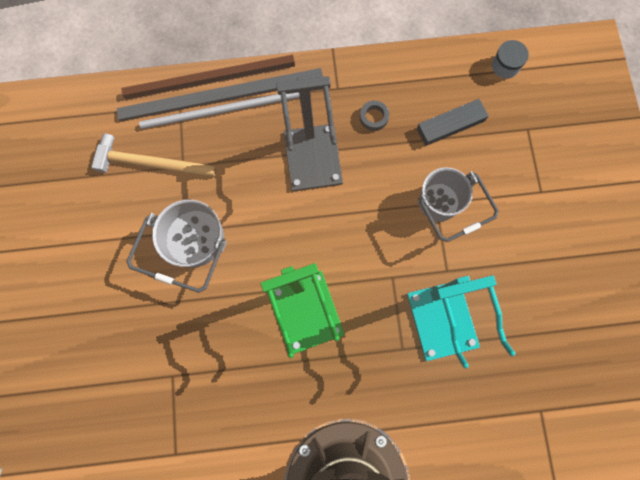

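```bash
cat > h.py <<'E'
from cell import *
import cv2, numpy as np
def ray(n,u,v):
    m=camera_model(n);R=m["R"];C=-R.T@m["t"];d=R.T@np.linalg.solve(m["K"],[u,v,1.]);return C,d/np.linalg.norm(d)
def onz(n,u,v,z):
    C,d=ray(n,u,v);return C+d*(z-C[2])/d[2]
def tri(a,b):
    C1,d1=ray("side",*a);C2,d2=ray("top",*b)
    s=np.linalg.lstsq(np.c_[d1,-d2],C2-C1,rcond=None)[0];p=C1+d1*s[0];q=C2+d2*s[1]
    return (p+q)/2,np.linalg.norm(p-q)
def proj(n,X):
    m=camera_model(n);c=m["R"]@np.asarray(X)+m["t"];p=m["K"]@c;return p[:2]/p[2]
def crop(n,img,x0,y0,x1,y1,f,out):
    cv2.imwrite(out,cv2.resize(img[y0:y1,x0:x1],None,fx=f,fy=f,interpolation=cv2.INTER_CUBIC))
E
python3 - <<'E'
from h import *
s=cv2.imread("pics/side0.png");t=cv2.imread("pics/top0.png")
crop("s",s,320,300,440,400,5,"pics/c1.png")
crop("t",t,400,150,520,250,5,"pics/c2.png")
crop("s",s,360,160,480,300,4,"pics/c3.png")
crop("t",t,260,60,380,200,4,"pics/c4.png")
for nm,im,(x0,y0,x1,y1) in (("side",s,(320,300,440,400)),("top",t,(400,150,520,250))):
    w=(im.min(2)>215).astype('u1'); w2=w*0; w2[y0:y1,x0:x1]=w[y0:y1,x0:x1]
    n,l,st,c=cv2.connectedComponentsWithStats(w2)
    for i in range(1,n):
        if st[i,4]>8: print(nm,st[i],c[i],onz(nm,*c[i],0.1))
E
```

```text
side [363 325  42  29 440] [378.61590909 335.74545455] [ 0.55861074 -0.2629552   0.1       ]
side [341 354  14  18  95] [347.47368421 362.11578947] [ 0.48417766 -0.31121624  0.1       ]
side [398 371  12  12  39] [403.74358974 376.15384615] [ 0.58178938 -0.35763441  0.1       ]
side [390 380   7   6  24] [393.125 382.875] [ 0.55839539 -0.36750197  0.1       ]
top [423 181   3   6  10] [424.1 183.7] [ 0.58926968 -0.23217794  0.1       ]
top [464 223  16  10  71] [471.94366197 227.64788732] [ 0.48407313 -0.31561076  0.1       ]
```

View pics/c1.png

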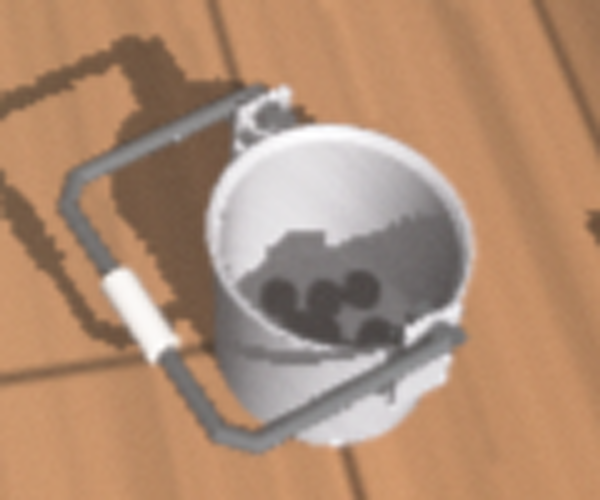

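View pics/c2.png

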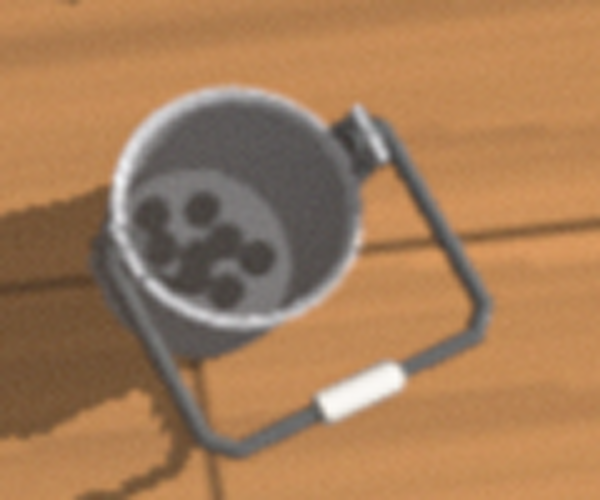

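View pics/c3.png

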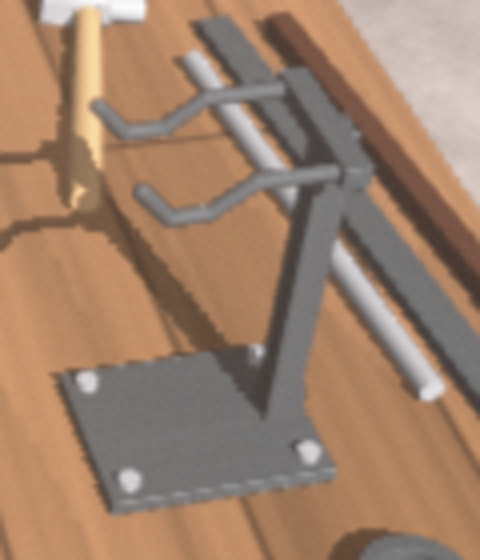

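View pics/c4.png

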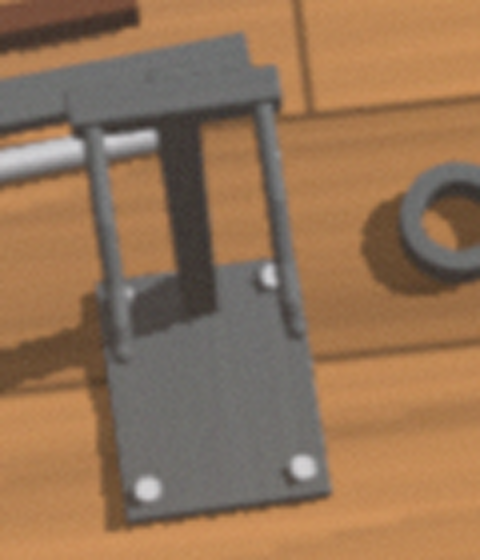

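Run:
```python
from h import *
np.set_printoptions(precision=4,suppress=True)
print("sleeve",tri((347.5,362.1),(472,227.6)))
L=tri((334,339),(444.4,238.4));R=tri((367,388),(496.8,212));print("corners",L,R)
d=(L[0]-R[0]);print("bail y yaw",np.degrees(np.arctan2(-d[0],d[1])))
print("at z .1",onz("top",444.4,238.4,.1),onz("top",496.8,212,.1),onz("side",334,339,.1),onz("side",367,388,.1))
print("rim",onz("top",447.4,191,.085),onz("side",388,347.6,.085))
tl=tri((385,186),(290.5,148));tr=tri((395.8,207.5),(334.3,141.8));print("tips",tl,tr)
print("tips z",[onz("side",385,186,.253),onz("side",395.8,207.5,.253),onz("top",290.5,148,.253),onz("top",334.3,141.8,.253)])
print("dips .23",onz("side",392.5,193.2,.23),onz("side",403.8,214.5,.23))
d=tl[0]-tr[0];print("stand yaw",np.degrees(np.arctan2(-d[0],d[1])))
# stand cross bar ends & plate screws
def c4(x,y):return x/4+260,y/4+60
def c3(x,y):return x/4+360,y/4+160
for a,b in(((88,381),(148,489)),((130,480),(302,466)),((309,452),(270,276))):
    print("screw",tri(c3(*a),c4(*b)))
# wide
```

```text
sleeve (array([ 0.4833, -0.3141,  0.1049]), np.float64(0.00027727018684552655))
corners (array([ 0.4682, -0.2556,  0.1   ]), np.float64(0.0001610448866172227)) (array([ 0.509 , -0.3712,  0.1037]), np.float64(0.002540734276082965))
bail y yaw 19.429631633138882
at z .1 [ 0.4681 -0.2556  0.1   ] [ 0.5111 -0.3726  0.1   ] [ 0.4683 -0.2555  0.1   ] [ 0.5084 -0.3694  0.1   ]
rim [ 0.5722 -0.2825  0.085 ] [ 0.5738 -0.2836  0.085 ]
tips (array([0.6383, 0.0318, 0.2499]), np.float64(0.0033312377874360186)) (array([ 0.6408, -0.048 ,  0.2496]), np.float64(0.0025029482610852806))
tips z [array([0.6387, 0.0285, 0.253 ]), array([ 0.6406, -0.0514,  0.253 ]), array([0.6351, 0.0316, 0.253 ]), array([ 0.638 , -0.0478,  0.253 ])]
dips .23 [0.6588 0.0282 0.23  ] [ 0.6615 -0.051   0.23  ]
stand yaw 1.782473001069885
screw (array([0.6534, 0.0372, 0.0165]), np.float64(0.002423902086098486))
screw (array([ 0.6567, -0.0522,  0.0163]), np.float64(0.0016245259057768888))
screw (array([ 0.7767, -0.047 ,  0.0144]), np.float64(0.001974415274523373))
```

```bash
cat >> h.py <<'E'
from scipy.spatial.transform import Rotation as Ro
np.set_printoptions(precision=4,suppress=True)
def st():
    o=observe();R=Ro.from_rotvec(o["ee_rot"]);M=R.as_matrix()
    print("t",round(o["clock"],2),"p",o["position"],"toolx",np.degrees(np.arctan2(M[1,0],M[0,0])).round(2),"z",M[:,2],"F",o["force"],"w",round(o["width"],3),"q",o["joints"]);return o,R
def to(p,jaw_deg=None):
    "remaining shift/turn in tool axes, units of full scale"
    o,R=st();M=R.as_matrix();s=M.T@(np.asarray(p)-o["position"])/.15
    print("total shift",s)
    if jaw_deg is not None:
        a=np.radians(jaw_deg);x=np.array([np.cos(a),np.sin(a),0]);z=np.array([0,0,-1.]);T=np.c_[x,np.cross(z,x),z]
        print("total turn",(R.inv()*Ro.from_matrix(T)).as_rotvec()/.5)
E
python3 - <<'E'
from h import *
to([.4835,-.3135,.2],19.5); to([.4835,-.3135,.2],19.5+180)
def c4(x,y):return x/4+260,y/4+60
def c3(x,y):return x/4+360,y/4+160
print("crossbar",tri(c3(285,72),c4(68,98)),tri(c3(372,170),c4(278,70)))
print("green bar",[onz("top",u,v,.26) for u,v in((262,287),(317,268))],"turq",[onz("top",u,v,.26) for u,v in((440,295),(495,282))])
print("wide rim",onz("top",188,231,.062),onz("side",328,193,.062))
E
```

```text
t 0.1 p [0.1575 0.6044 0.226 ] toolx 75.4 z [-0.0002 -0.0014 -1.    ] F [0.2857 1.0222 0.6675] w 1.006 q [-1.4186  0.4352  0.025   1.574  -0.0116  1.134  -0.0751]
total shift [-5.3732  3.6461  0.1815]
total turn [0.0016 0.0024 1.9512]
t 0.1 p [0.1575 0.6044 0.226 ] toolx 75.4 z [-0.0002 -0.0014 -1.    ] F [0.2857 1.0222 0.6675] w 1.006 q [-1.4186  0.4352  0.025   1.574  -0.0116  1.134  -0.0751]
total shift [-5.3732  3.6461  0.1815]
total turn [-0.0029  0.0019 -4.332 ]
crossbar (array([0.7592, 0.0448, 0.2515]), np.float64(0.0075304436676625576)) (array([ 0.7689, -0.0536,  0.2503]), np.float64(0.0026279466996172113))
green bar [array([0.3913, 0.1018, 0.26  ]), array([0.4127, 0.0072, 0.26  ])] turq [array([ 0.3445, -0.1911,  0.26  ]), array([ 0.3554, -0.2858,  0.26  ])]
wide rim [0.5537 0.2781 0.062 ] [0.55   0.2735 0.062 ]
```

Request:
play_rows([
  [0, 0.25, -0.2, 0, 0, 0.28, 0.3],
  [0, 0.25, -0.2, 0, 0, 0.28, 0.3],
  [0, 0.25, -0.2, 0, 0, 0.28, 0.3],
  [-0.2, 0.2, -0.2, 0, 0, 0.28, 0.3],
  [-0.2, 0.2, -0.1, 0, 0, 0.28, 0.3],
])

```text
clock: 0.6
position: [0.2637, 0.4775, 0.3577]
ee_rot: [2.992, 0.924, -0.014]
force: [-0.2, -0.4, 0.0]
width: 0.614
```

```bash
python3 -c "
from h import *
to([.4835,-.3135,.2],19.5)"
```

```text
t 0.6 p [0.2637 0.4775 0.3577] toolx 34.33 z [-0.0053 -0.0121 -0.9999] F [-0.2185 -0.4287  0.0333] w 0.614 q [-1.3374  0.2282  0.2218  1.5555 -0.0502  1.3767 -0.5116]
total shift [-1.7522  5.1733  1.1072]
total turn [0.0169 0.0205 0.5179]
```

Request:
play_rows([
  [0.1, 0.3, 0, 0.01, 0.01, 0.18, 0.3],
  [0, 0.33, 0, 0, 0, 0.18, 0.3],
  [0, 0.33, 0, 0, 0, 0.15, 0.3],
  [-0.05, 0.33, 0, 0, 0, 0, 0.3],
  [-0.05, 0.33, 0, 0, 0, 0, 0.3],
])

```text
clock: 1.1
position: [0.3636, 0.2598, 0.3596]
ee_rot: [3.098, 0.518, -0.005]
force: [1.5, -0.3, 0.6]
width: 0.355
```

Request:
play_rows([
  [-0.05, 0.33, 0, 0, 0, 0, 0.3],
  [-0.05, 0.33, 0, 0, 0, 0, 0.3],
  [-0.05, 0.33, 0, 0, 0, 0, 0.3],
  [-0.05, 0.33, 0, 0, 0, 0, 0.3],
  [-0.05, 0.33, 0, 0, 0, 0, 0.3],
])

```text
clock: 1.6
position: [0.4056, 0.0136, 0.3588]
ee_rot: [-3.097, -0.518, 0.007]
force: [0.8, 0.1, -0.5]
width: 0.348
```

```bash
python3 -c "
from h import *
to([.4835,-.3135,.2],19.5)"
```

```text
t 1.6 p [0.4056 0.0136 0.3588] toolx 19.0 z [-0.0044  0.0005 -1.    ] F [ 0.8457  0.1269 -0.4619] w 0.348 q [-0.8628 -0.0843  0.6605  1.8682  0.0516  1.3445  0.1159]
total shift [-0.215   2.2327  1.055 ]
total turn [-0.0039  0.0079 -0.0174]
```

Request:
play_rows([
  [-0.03, 0.33, 0, 0, 0, 0, 0.3],
  [-0.03, 0.33, 0, 0, 0, 0, 0.3],
  [-0.03, 0.33, 0, 0, 0, 0, 0.3],
  [-0.03, 0.33, 0, 0, 0, 0, 0.3],
  [-0.03, 0.33, 0.1, 0, 0, 0, 0.3],
])

```text
clock: 2.1
position: [0.4626, -0.2282, 0.3457]
ee_rot: [-3.094, -0.525, -0.005]
force: [1.9, 1.8, -0.6]
width: 0.353
```

```bash
python3 -c "
from h import *
to([.4835,-.3135,.2],19.5)"
```

```text
t 2.1 p [ 0.4626 -0.2282  0.3457] toolx 19.24 z [ 0.0024  0.0037 -1.    ] F [ 1.8863  1.8039 -0.6175] w 0.353 q [-0.4522  0.2306  1.0267  1.6956 -0.2073  1.33    0.9484]
total shift [-0.0593  0.5855  0.9697]
total turn [-0.0054 -0.007  -0.009 ]
```

Request:
play_rows([
  [-0.03, 0.3, 0, 0, 0, 0, 0.3],
  [-0.03, 0.25, 0.2, 0, 0, 0, 0.3],
  [0, 0.05, 0.3, 0, 0, 0, 0.3],
  [0, 0, 0.3, 0, 0, 0, 0.3],
  [0, 0, 0, 0, 0, 0, 0.3],
])

```text
clock: 2.6
position: [0.4827, -0.3275, 0.2186]
ee_rot: [3.099, 0.513, -0.004]
force: [-0.2, 0.5, 0.1]
width: 0.352
```

```bash
python3 -c "
from h import *
to([.4835,-.3135,.2],19.5)
for n in ('side','top'): cv2.imwrite('pics/%s1.png'%n,get_image(n))"
```

```text
t 2.6 p [ 0.4827 -0.3275  0.2186] toolx 18.82 z [-0.0021 -0.0011 -1.    ] F [-0.1685  0.46    0.142 ] w 0.352 q [-0.1257  0.4904  0.9323  1.7382 -0.4281  1.1335  1.2652]
total shift [ 0.0352 -0.0866  0.1241]
total turn [ 0.0008  0.0047 -0.0239]
```

View pics/side1.png

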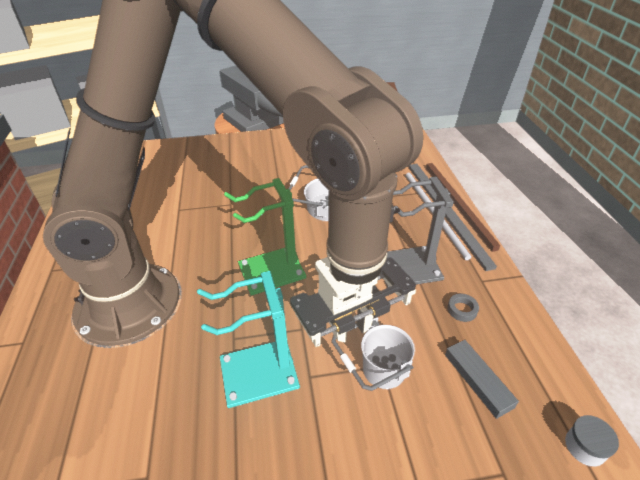

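View pics/top1.png

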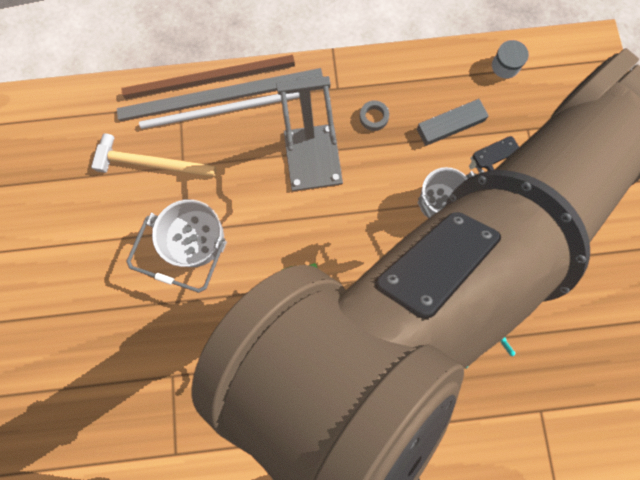

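Request:
play_rows([
  [0.035, -0.087, 0.12, 0, 0, -0.024, 0.3],
  [0, 0, 0.2, 0, 0, 0, 0.3],
  [0, 0, 0.2, 0, 0, 0, 0.3],
  [0, 0, 0, 0, 0, 0, 0.3],
])

```text
clock: 3.1
position: [0.4937, -0.3168, 0.1565]
ee_rot: [3.081, 0.54, 0.03]
force: [-0.1, 0.4, -0.2]
width: 0.351
```

```bash
python3 -c "
from h import *
to([.4835,-.3135,.088],19.5)
i=get_image('side');crop('s',i,280,270,430,400,5,'pics/s2.png')"
```

```text
t 3.1 p [ 0.4937 -0.3168  0.1565] toolx 19.89 z [ 0.0211 -0.0104 -0.9997] F [-0.1389  0.3673 -0.2133] w 0.351 q [-0.1104  0.5424  0.8739  1.8256 -0.5019  0.984   1.3185]
total shift [-0.064  -0.0518  0.4548]
total turn [ 0.0338 -0.0327  0.0133]
```

View pics/s2.png

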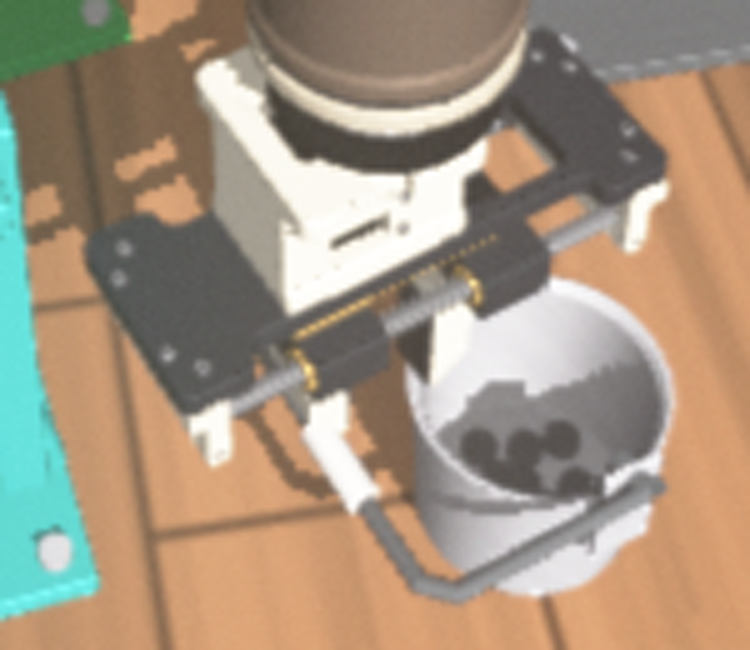

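Request:
play_rows([
  [-0.064, -0.052, 0.1, 0.034, -0.033, 0.013, 0.3],
  [0, 0, 0.1, 0, 0, 0, 0.3],
  [0, 0, 0, 0, 0, 0, 0.3],
])

```text
clock: 3.45
position: [0.4858, -0.3155, 0.1326]
ee_rot: [3.09, 0.532, 0.013]
force: [-0.3, -0.3, -0.4]
width: 0.351
```

```bash
python3 -c "
from h import *
to([.4835,-.3135,.088],19.5)
i=get_image('side');crop('s',i,280,270,430,400,5,'pics/s3.png')"
```

```text
t 3.45 p [ 0.4858 -0.3155  0.1326] toolx 19.55 z [ 0.0089 -0.0042 -1.    ] F [-0.2928 -0.2757 -0.4272] w 0.351 q [-0.0921  0.5671  0.8541  1.8553 -0.5246  0.9493  1.339 ]
total shift [-0.0123 -0.0198  0.2973]
total turn [ 0.0139 -0.0141  0.0017]
```

View pics/s3.png

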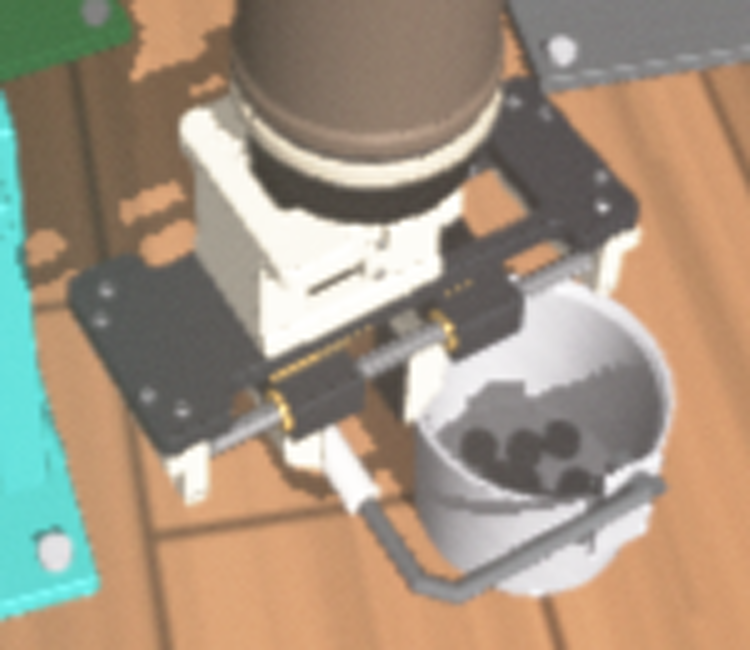

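Request:
play_rows([
  [-0.012, -0.02, 0.13, 0.014, -0.014, 0, 0.3],
  [-0.005, 0, 0.13, 0, 0, 0, 0.3],
  [0, 0, 0.05, 0, 0, 0, 0.3],
  [0, 0, 0, 0, 0, 0, 0.3],
])

```text
clock: 3.9
position: [0.4836, -0.3148, 0.0858]
ee_rot: [3.095, 0.532, 0.003]
force: [-0.3, -0.5, 0.2]
width: 0.35
```

```bash
python3 -c "
from h import *
to([.4835,-.3135,.088],19.5)
i=get_image('side');crop('s',i,280,270,430,400,5,'pics/s4.png')"
```

```text
t 3.9 p [ 0.4836 -0.3148  0.0858] toolx 19.52 z [ 0.002 -0.001 -1.   ] F [-0.3116 -0.4648  0.222 ] w 0.35 q [-0.0528  0.6246  0.8012  1.8938 -0.5822  0.87    1.3855]
total shift [ 0.0023 -0.008  -0.0144]
total turn [ 0.0033 -0.003   0.0008]
```

View pics/s4.png

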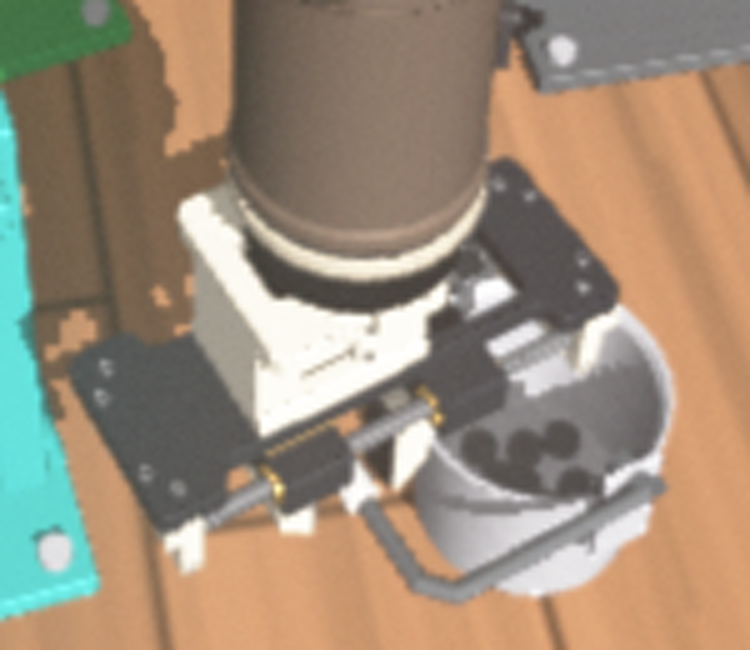

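Request:
play_rows([
  [0, 0, -0.014, 0, 0, 0, 1],
  [0, 0, 0, 0, 0, 0, 1],
  [0, 0, 0, 0, 0, 0, 1],
  [0, 0, 0, 0, 0, 0, 1],
  [0, 0, 0, 0, 0, 0, 1],
], force=25)

```text
clock: 4.45
position: [0.4848, -0.3156, 0.0908]
ee_rot: [3.093, 0.532, 0.007]
force: [-0.4, -0.5, -1.4]
width: 0.142
```

```bash
python3 -c "
from h import *
to([.4835,-.3135,.088],19.5)
i=get_image('side');crop('s',i,280,270,430,400,5,'pics/s5.png')"
```

```text
t 4.45 p [ 0.4848 -0.3156  0.0908] toolx 19.53 z [ 0.005  -0.0024 -1.    ] F [-0.351  -0.4753 -1.3894] w 0.142 q [-0.0561  0.6186  0.8065  1.8893 -0.5776  0.8765  1.3819]
total shift [-0.0037 -0.0162  0.0186]
total turn [ 0.0079 -0.0078  0.0012]
```

View pics/s5.png

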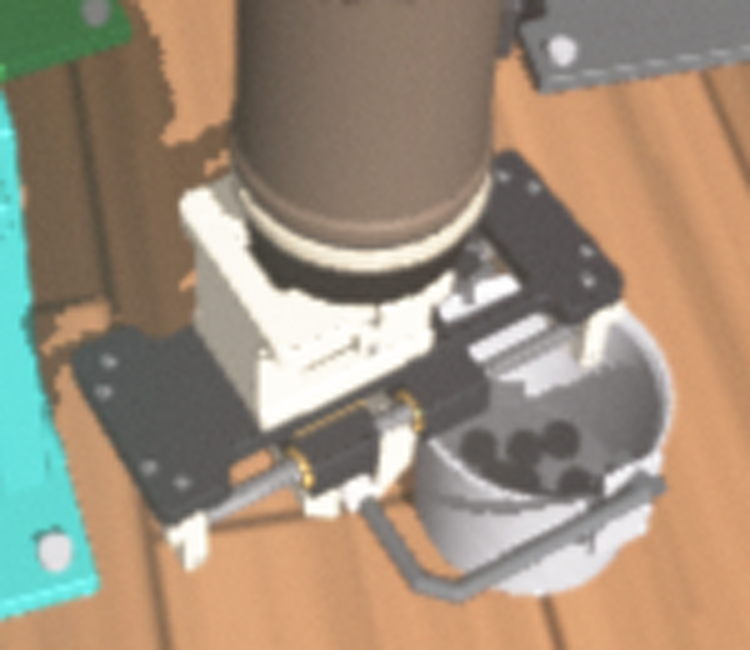

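Request:
play_rows([
  [0.01, 0, -0.11, 0, 0, 0, 1],
  [0.029, 0, -0.107, 0, 0, 0, 1],
  [0, 0, 0, 0, 0, 0, 1],
])

```text
clock: 4.8
position: [0.49, -0.3137, 0.1239]
ee_rot: [3.093, 0.531, 0.006]
force: [1.5, 0.2, -0.4]
width: 0.141
```

```bash
cat >> h.py <<'E'
P0=np.array([0.4848,-0.3156,0.0908])
def arc(th):
    t=np.radians(th);a=np.radians(19.5)
    return P0+.095*np.array([(1-np.cos(t))*np.cos(a),(1-np.cos(t))*np.sin(a),np.sin(t)])
def now():
    o=observe();d=o["position"]-P0;a=np.radians(19.5);dx=d[0]*np.cos(a)+d[1]*np.sin(a)
    print("theta",np.degrees(np.arctan2(d[2],.095-dx)),"r",np.hypot(d[2],.095-dx),"lat",-d[0]*np.sin(a)+d[1]*np.cos(a))
E
python3 -c "
from h import *
now();to(arc(40),19.5)"
```

```text
theta 20.33643300041297 r 0.09536055213675626 lat 8.360336985084984e-05
t 4.8 p [ 0.49   -0.3137  0.1239] toolx 19.5 z [ 0.0045 -0.0026 -1.    ] F [ 1.5285  0.2203 -0.4279] w 0.141 q [-0.0889  0.5844  0.8449  1.8528 -0.536   0.9428  1.3392]
total shift [ 0.1116  0.0013 -0.1858]
total turn [ 0.0078 -0.0067 -0.0002]
```

Tracks the arc well; continue.

Request:
play_rows([
  [0.047, 0, -0.1, 0.004, -0.003, 0, 1],
  [0.064, 0, -0.086, 0.004, -0.003, 0, 1],
  [0.078, 0, -0.078, 0, 0, 0, 1],
  [0.04, 0, -0.035, 0, 0, 0, 1],
  [0, 0, 0, 0, 0, 0, 1],
])

```text
clock: 5.3
position: [0.5206, -0.3022, 0.1674]
ee_rot: [-3.095, -0.529, 0.005]
force: [-1.2, 0.8, 2.4]
width: 0.141
```

```bash
python3 -c "
from h import *
now();to(arc(75),19.5);to(arc(90),19.5)"
```

```text
theta 53.433663539665645 r 0.09533236648967777 lat 0.000672254357871915
t 5.3 p [ 0.5206 -0.3022  0.1674] toolx 19.39 z [-0.0031  0.0009 -1.    ] F [-1.1903  0.8466  2.3832] w 0.141 q [-0.1376  0.5731  0.8792  1.7506 -0.4976  1.0607  1.2541]
total shift [ 0.2145  0.0039 -0.1019]
total turn [-0.0037  0.0053 -0.0038]
t 5.3 p [ 0.5206 -0.3022  0.1674] toolx 19.39 z [-0.0031  0.0009 -1.    ] F [-1.1903  0.8466  2.3832] w 0.141 q [-0.1376  0.5731  0.8792  1.7506 -0.4976  1.0607  1.2541]
total shift [ 0.3783  0.0035 -0.1239]
total turn [-0.0037  0.0053 -0.0038]
```

Request:
play_rows([
  [0.11, 0.003, -0.065, 0, 0, 0, 1],
  [0.125, 0, -0.042, 0, 0, 0, 1],
  [0.07, 0, -0.012, 0, 0, 0, 1],
  [0.05, 0, 0, 0, 0, 0, 1],
  [0, 0, 0, 0, 0, 0, 1],
])

```text
clock: 5.8
position: [0.5692, -0.2859, 0.185]
ee_rot: [-3.094, -0.524, 0.006]
force: [-0.1, 2.3, 6.5]
width: 0.139
```

```bash
python3 -c "
from h import *
now();to(arc(90),19.5)
i=get_image('side');crop('s',i,280,230,440,400,4,'pics/s6.png')"
```

```text
theta 86.64416639027671 r 0.09433930465845013 lat -0.00020985708114985846
t 5.8 p [ 0.5692 -0.2859  0.185 ] toolx 19.21 z [-0.0043  0.0031 -1.    ] F [-0.1305  2.2591  6.4753] w 0.139 q [-0.1615  0.613   0.8764  1.6367 -0.5078  1.1412  1.1806]
total shift [ 0.0368 -0.0016 -0.0056]
total turn [-0.0087  0.0061 -0.01  ]
```

View pics/s6.png

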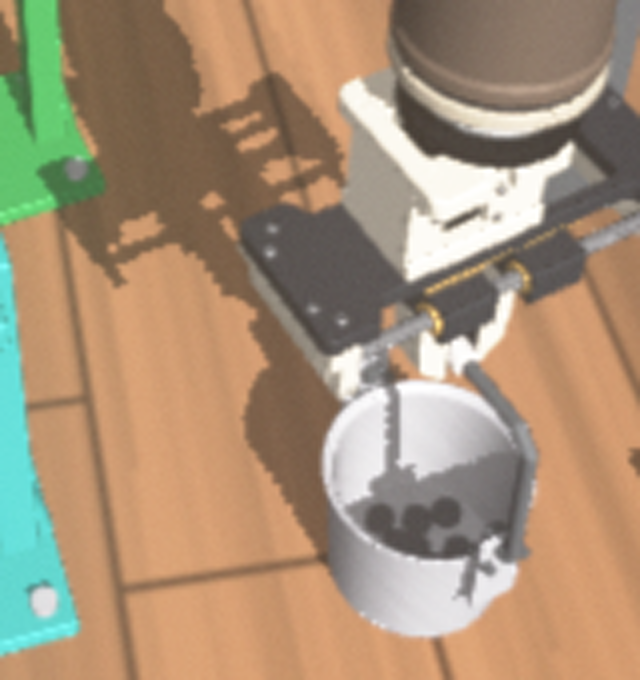

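Request:
play_rows([
  [0.035, 0, -0.007, 0, 0, 0, 1],
  [0, 0, 0, 0, 0, 0, 1],
  [0, 0, 0, 0, 0, 0, 1],
  [0, 0, 0, 0, 0, 0, 1],
])

```text
clock: 6.25
position: [0.573, -0.2842, 0.185]
ee_rot: [-3.092, -0.522, 0.005]
force: [-0.7, 2.1, 6.3]
width: 0.143
```

```bash
python3 -c "
from h import *
now();to(arc(90),19.5)"
```

```text
theta 89.13797305991515 r 0.09420637162422872 lat 0.00012494550632037582
t 6.25 p [ 0.573  -0.2842  0.185 ] toolx 19.17 z [-0.0042  0.0052 -1.    ] F [-0.71    2.0932  6.2582] w 0.143 q [-0.1614  0.6174  0.8743  1.6287 -0.5111  1.1463  1.1762]
total shift [ 0.0094  0.0007 -0.0054]
total turn [-0.0127  0.0046 -0.0114]
```

Request:
play_rows([
  [0, 0, -0.05, 0, 0, 0, 1],
  [0, 0, -0.08, 0, 0, 0, 1],
  [0, 0, -0.12, 0, 0, 0, 1],
  [0, 0, -0.12, 0, 0, 0, 1],
  [0, 0, -0.1, 0, 0, 0, 1],
], force=35)

```text
clock: 6.75
position: [0.5692, -0.283, 0.2529]
ee_rot: [-3.086, -0.518, 0.022]
force: [-0.3, -0.2, -6.3]
width: 0.145
```

```bash
python3 -c "
from h import *
to([.573,-.10,.265],2.2);to([.58,-.01,.265],2.2)
cv2.imwrite('pics/s7.png',get_image('side'))"
```

```text
t 6.75 p [ 0.5692 -0.283   0.2529] toolx 19.08 z [-0.0157  0.0097 -0.9998] F [-0.2564 -0.2134 -6.2825] w 0.145 q [-0.1815  0.5631  0.9157  1.5386 -0.4547  1.2863  1.1295]
total shift [ 0.4221 -1.1458 -0.069 ]
total turn [-0.0249  0.0274  0.5889]
t 6.75 p [ 0.5692 -0.283   0.2529] toolx 19.08 z [-0.0157  0.0097 -0.9998] F [-0.2564 -0.2134 -6.2825] w 0.145 q [-0.1815  0.5631  0.9157  1.5386 -0.4547  1.2863  1.1295]
total shift [ 0.6623 -1.6976 -0.064 ]
total turn [-0.0249  0.0274  0.5889]
```

View pics/s7.png

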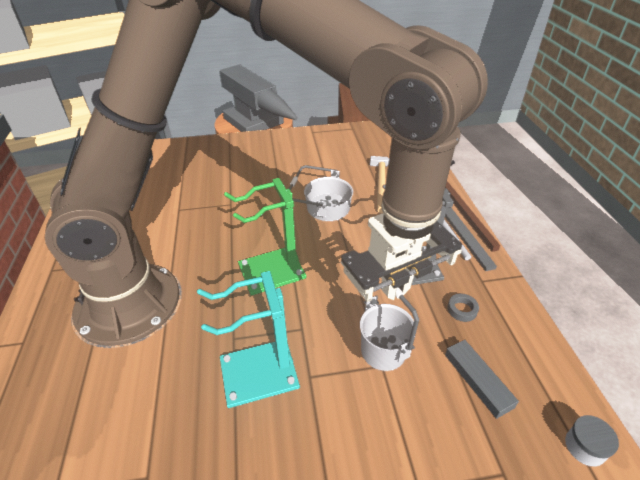

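Request:
play_rows([
  [0.03, -0.06, -0.02, -0.01, 0.01, 0.03, 1],
  [0.04, -0.11, -0.02, -0.01, 0.01, 0.05, 1],
  [0.04, -0.13, 0, 0, 0, 0.06, 1],
  [0.04, -0.13, 0, 0, 0, 0.06, 1],
  [0.04, -0.13, 0, 0, 0, 0.06, 1],
])

```text
clock: 7.3
position: [0.5711, -0.1977, 0.2614]
ee_rot: [3.127, 0.298, -0.003]
force: [-0.5, 0.1, -6.7]
width: 0.14
```

Request:
play_rows([
  [0.03, -0.13, 0, 0, 0, 0.06, 1],
  [0.03, -0.13, 0, 0, 0, 0.06, 1],
  [0.03, -0.13, 0, 0, 0, 0.06, 1],
  [0.02, -0.13, 0, 0, 0, 0.04, 1],
  [0.02, -0.13, 0, 0, 0, 0.04, 1],
])

```text
clock: 7.8
position: [0.5751, -0.094, 0.2589]
ee_rot: [-3.14, -0.082, 0.01]
force: [-0.2, 0.3, -5.8]
width: 0.14
```

```bash
python3 -c "
from h import *
to([.58,-.01,.265],2.2)"
```

```text
t 7.8 p [ 0.5751 -0.094   0.2589] toolx 3.0 z [-0.0066  0.0006 -1.    ] F [-0.2256  0.3    -5.8293] w 0.14 q [-0.6254  0.4928  1.055   1.6817 -0.448   1.2411  0.5832]
total shift [ 0.062  -0.5577 -0.0407]
total turn [-0.0018  0.0132  0.0279]
```

Request:
play_rows([
  [0.01, -0.14, -0.02, 0, 0.01, 0.02, 1],
  [0.01, -0.14, -0.02, 0, 0, 0, 1],
  [0, -0.14, 0, 0, 0, 0, 1],
  [0, -0.08, 0, 0, 0, 0, 1],
  [0, 0, 0, 0, 0, 0, 1],
])

```text
clock: 8.3
position: [0.5725, -0.0124, 0.2624]
ee_rot: [-3.138, -0.07, 0.011]
force: [0.0, 1.5, -5.8]
width: 0.141
```

```bash
python3 -c "
from h import *
to([.58,-.01,.265],2.2)
i=get_image('side');crop('s',i,290,130,470,300,4,'pics/s8.png')
cv2.imwrite('pics/t8.png',get_image('top'))"
```

```text
t 8.3 p [ 0.5725 -0.0124  0.2624] toolx 2.57 z [-0.0069  0.0024 -1.    ] F [ 0.0272  1.5388 -5.8468] w 0.141 q [-0.7907  0.4767  1.0786  1.7014 -0.4424  1.241   0.4373]
total shift [ 0.0508 -0.0137 -0.0175]
total turn [-0.0054  0.0136  0.0127]
```

View pics/s8.png

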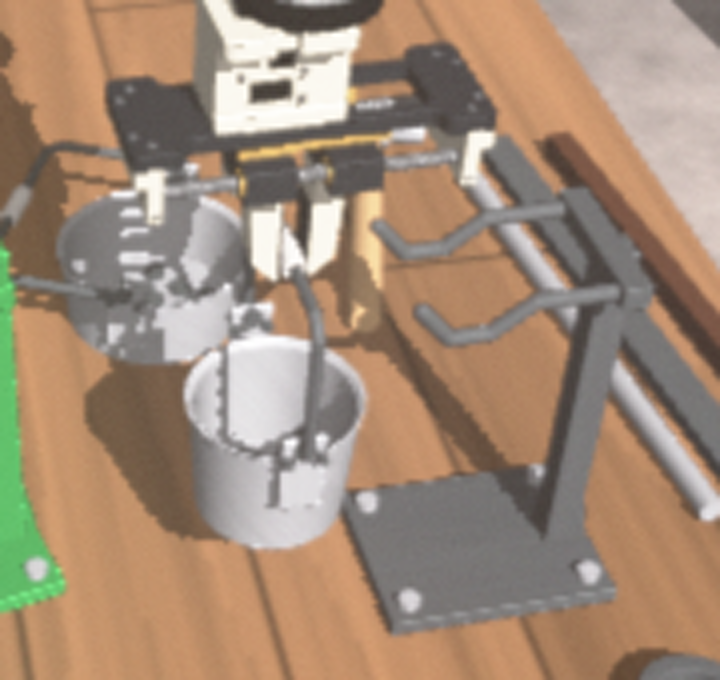

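View pics/t8.png

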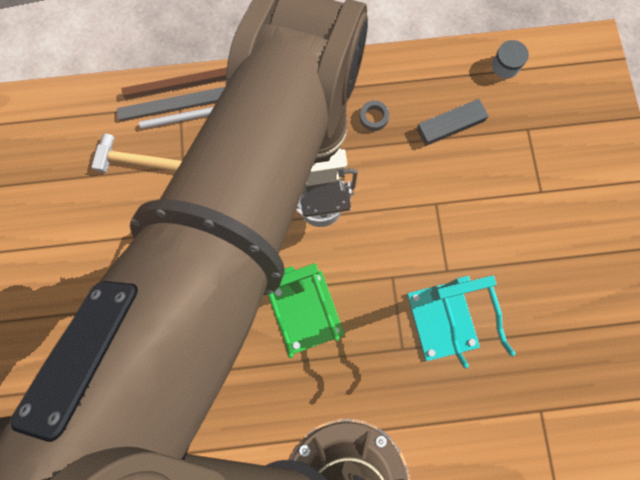

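Request:
play_rows([
  [0.03, 0, -0.04, 0, 0.01, 0.01, 1],
  [0.06, 0, -0.02, 0, 0, 0, 1],
  [0.08, 0, 0, 0, 0, 0, 1],
  [0.08, 0, 0, 0, 0, 0, 1],
  [0.08, 0, 0, 0, 0, 0, 1],
])

```text
clock: 8.9
position: [0.6245, -0.0197, 0.2743]
ee_rot: [-3.141, -0.045, -0.002]
force: [0.7, 0.4, -5.6]
width: 0.137
```

```bash
python3 -c "
from h import *
to([.6685,-.0075,.268],2.2)
i=get_image('side');crop('s',i,290,130,470,300,4,'pics/s9.png')"
```

```text
t 8.9 p [ 0.6245 -0.0197  0.2743] toolx 1.64 z [ 0.0012  0.0001 -1.    ] F [ 0.7262  0.3666 -5.6169] w 0.137 q [-0.6945  0.5553  1.0443  1.5583 -0.4914  1.3126  0.4403]
total shift [ 0.2953 -0.0732  0.0424]
total turn [-0.0002 -0.0024 -0.0194]
```

View pics/s9.png

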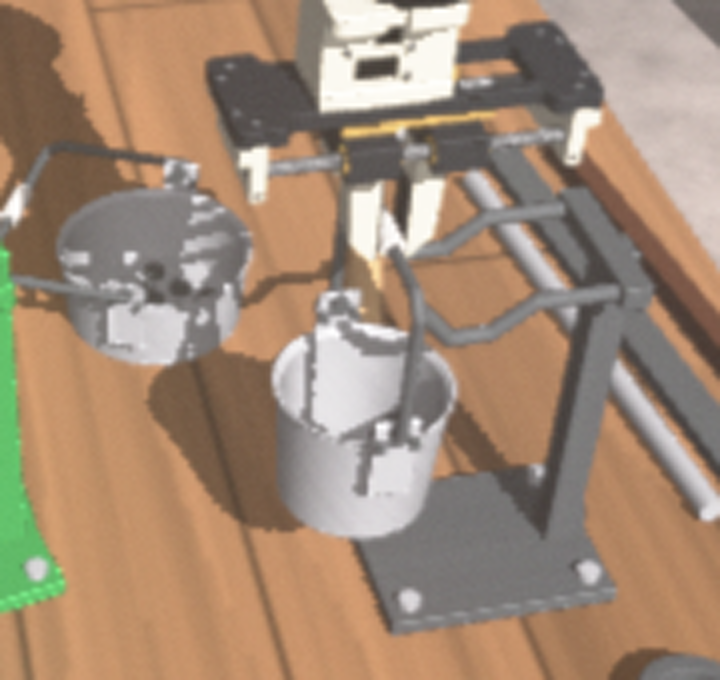

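Request:
play_rows([
  [0.05, -0.04, 0, 0, 0, -0.01, 1],
  [0.08, -0.025, 0, 0, 0, -0.01, 1],
  [0.08, 0, 0, 0, 0, 0, 1],
  [0.05, 0, 0, 0, 0, 0, 1],
  [0, 0, 0, 0, 0, 0, 1],
])

```text
clock: 9.45
position: [0.6686, -0.0095, 0.2745]
ee_rot: [3.139, 0.06, 0.005]
force: [0.8, -0.7, -6.0]
width: 0.141
```

```bash
python3 -c "
from h import *
to([.6685,-.0075,.268],2.2)
i=get_image('side');crop('s',i,290,130,470,300,4,'pics/s10.png')"
```

```text
t 9.45 p [ 0.6686 -0.0095  0.2745] toolx 2.19 z [ 0.003  -0.0019 -1.    ] F [ 0.8135 -0.672  -5.9694] w 0.141 q [-0.6375  0.6273  1.0097  1.4391 -0.5317  1.3626  0.4304]
total shift [-0.0005 -0.0133  0.043 ]
total turn [ 0.004  -0.0058 -0.0004]
```

View pics/s10.png

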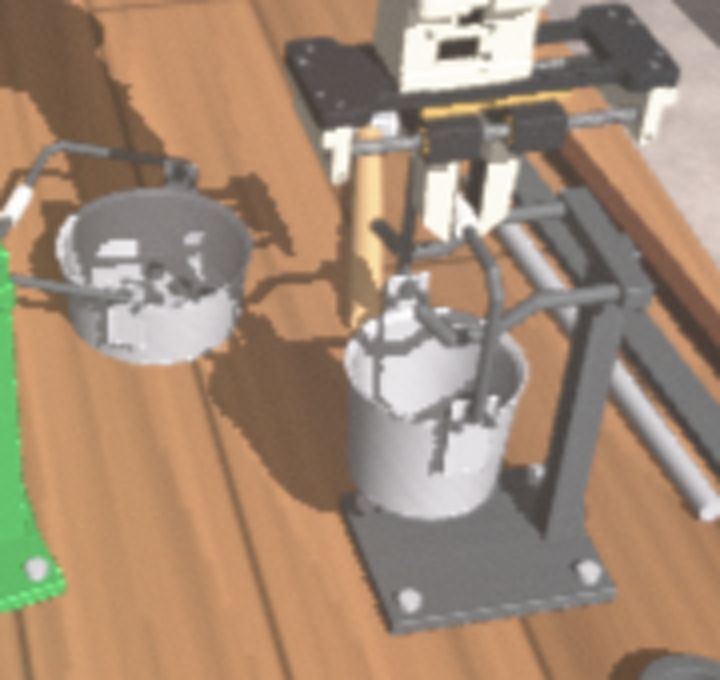

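Request:
play_rows([
  [0, -0.01, 0.06, 0, 0, 0, 1],
  [0, 0, 0.08, 0, 0, 0, 1],
  [0, 0, 0.08, 0, 0, 0, 1],
  [0, 0, 0.04, 0, 0, 0, 1],
  [0, 0, 0, 0, 0, 0, 1],
])

```text
clock: 10.0
position: [0.6661, -0.0079, 0.2312]
ee_rot: [3.14, 0.058, 0.001]
force: [-0.5, -0.2, -6.6]
width: 0.139
```

```bash
python3 -c "
from h import *
to([.6685,-.0075,.226],2.2)
i=get_image('side');crop('s',i,290,130,470,300,4,'pics/s11.png')"
```

```text
t 10.0 p [ 0.6661 -0.0079  0.2312] toolx 2.13 z [ 0.0006 -0.0007 -1.    ] F [-0.5028 -0.1563 -6.6125] w 0.139 q [-0.6371  0.6545  0.9889  1.5073 -0.5586  1.2825  0.454 ]
total shift [ 0.0157 -0.0019  0.0348]
total turn [ 0.0014 -0.0011 -0.0024]
```

View pics/s11.png

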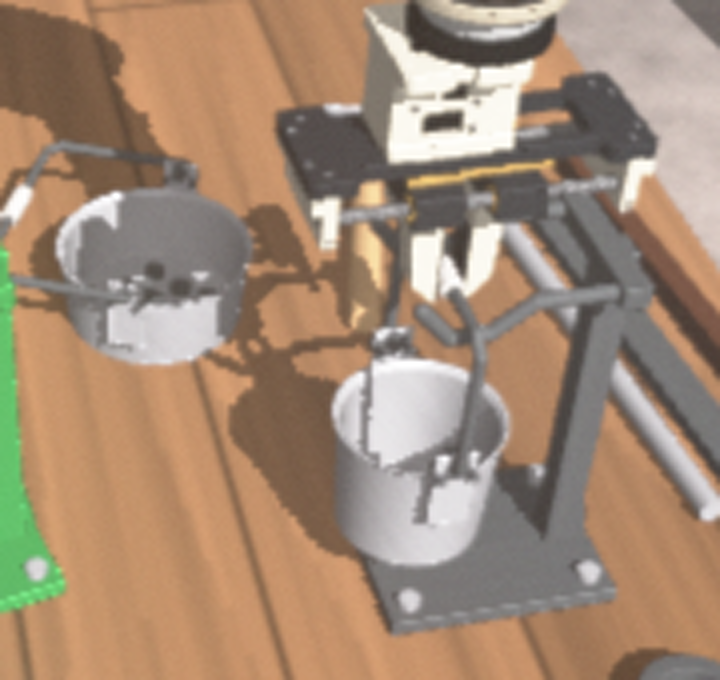

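Request:
play_rows([
  [0.015, 0, 0.02, 0, 0, 0, 1],
  [0, 0, 0.02, 0, 0, 0, 1],
  [0, 0, 0, 0, 0, 0, 1],
])

```text
clock: 10.35
position: [0.6692, -0.008, 0.226]
ee_rot: [3.14, 0.059, 0.003]
force: [-0.1, -0.4, -6.0]
width: 0.144
```

```bash
python3 -c "
from h import *
to([.6685,-.0075,.224],2.2)"
```

```text
t 10.35 p [ 0.6692 -0.008   0.226 ] toolx 2.14 z [ 0.0022 -0.001  -1.    ] F [-0.1057 -0.4481 -6.0224] w 0.144 q [-0.6325  0.6623  0.9844  1.5074 -0.5647  1.2744  0.457 ]
total shift [-0.0047 -0.0033  0.0133]
total turn [ 0.0021 -0.0044 -0.0021]
```

Still carrying the full weight; lower in small steps until the load transfers.

Request:
play_rows([
  [0, 0, 0.015, 0, 0, 0, 1],
  [0, 0, 0, 0, 0, 0, 1],
])

```text
clock: 10.55
position: [0.6698, -0.0082, 0.2249]
ee_rot: [3.14, 0.059, 0.006]
force: [0.1, 0.8, -3.3]
width: 0.144
```

Request:
play_rows([
  [0, 0, 0.015, 0, 0, 0, 1],
  [0, 0, 0, 0, 0, 0, 1],
])

```text
clock: 10.75
position: [0.6703, -0.0083, 0.2249]
ee_rot: [-3.141, -0.059, -0.01]
force: [-0.2, 0.6, -4.4]
width: 0.142
```

Request:
play_rows([
  [0, 0, 0.015, 0, 0, 0, 1],
  [0, 0, 0, 0, 0, 0, 1],
])

```text
clock: 10.95
position: [0.6706, -0.0084, 0.2247]
ee_rot: [-3.14, -0.059, -0.013]
force: [-2.1, 0.8, -3.4]
width: 0.14
```

```bash
python3 -c "
from h import *
to([.6695,-.0075,.224],2.2)
i=get_image('side');crop('s',i,350,160,470,300,5,'pics/s12.png')"
```

```text
t 10.95 p [ 0.6706 -0.0084  0.2247] toolx 2.16 z [ 0.0083  0.0012 -1.    ] F [-2.1495  0.7775 -3.4119] w 0.14 q [-0.6312  0.6615  0.983   1.5114 -0.5689  1.2661  0.4609]
total shift [-0.0072 -0.0059  0.0049]
total turn [-0.0018 -0.0166 -0.0012]
```

View pics/s12.png

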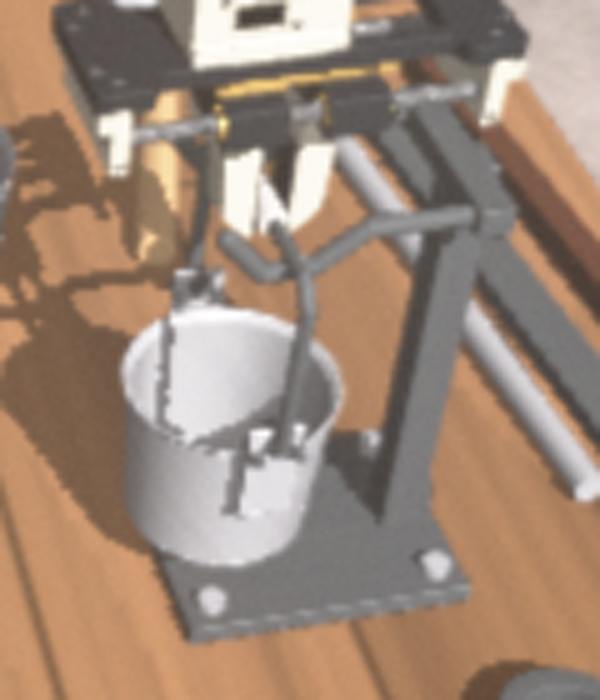

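Request:
play_rows([
  [-0.01, -0.004, 0.02, 0, -0.015, 0, 1],
  [0, 0, 0.02, 0, 0, 0, 1],
  [0, 0, 0, 0, 0, 0, 1],
])

```text
clock: 11.3
position: [0.6711, -0.0085, 0.2248]
ee_rot: [-3.139, -0.06, -0.012]
force: [-0.6, 0.8, -4.2]
width: 0.141
```

Request:
play_rows([
  [0, 0, 0.02, 0, 0, 0, 1],
  [0, 0, 0.02, 0, 0, 0, 1],
  [0, 0, 0, 0, 0, 0, 1],
])

```text
clock: 11.6
position: [0.6718, -0.0086, 0.2247]
ee_rot: [-3.136, -0.061, -0.019]
force: [-1.6, 0.2, -3.4]
width: 0.14
```

Request:
play_rows([
  [0, 0, 0.04, 0, -0.02, 0, 1],
  [0, 0, 0.03, 0, 0, 0, 0.6],
  [0, 0, 0, 0, 0, 0, 0.5],
  [0, 0, 0, 0, 0, 0, 0.4],
  [0, 0, 0, 0, 0, 0, 0.4],
])

```text
clock: 12.1
position: [0.674, -0.0097, 0.2181]
ee_rot: [-3.137, -0.061, -0.013]
force: [-0.3, 0.3, 0.5]
width: 0.298
```

```bash
python3 -c "
from h import *
to([.6695,-.0075,.224],2.2)
i=get_image('side');crop('s',i,350,160,470,300,5,'pics/s13.png')"
```

```text
t 12.1 p [ 0.674  -0.0097  0.2181] toolx 2.22 z [ 0.0083  0.0044 -1.    ] F [-0.2528  0.2984  0.5452] w 0.298 q [-0.6202  0.6711  0.9748  1.5104 -0.5778  1.2592  0.4686]
total shift [-0.0291 -0.016  -0.0394]
total turn [-0.0081 -0.0168  0.0008]
```

View pics/s13.png

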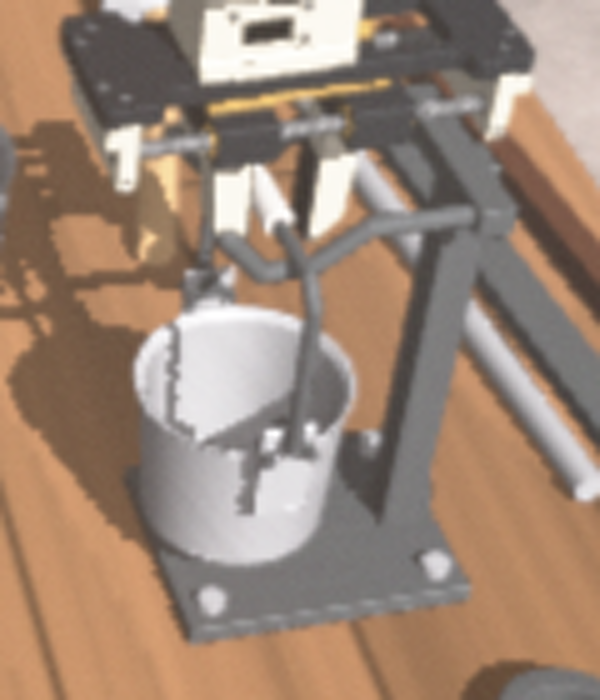

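Request:
play_rows([
  [-0.02, 0, 0, 0, 0, 0, 0],
  [0, 0, 0, 0, 0, 0, -0.2],
  [0, 0, 0, 0, 0, 0, -0.2],
  [0, 0, -0.04, 0, 0, 0, -0.2],
  [0, 0, -0.1, 0, 0, 0, -0.2],
])

```text
clock: 12.65
position: [0.6695, -0.0095, 0.2377]
ee_rot: [-3.137, -0.061, -0.007]
force: [-0.9, -0.6, -0.2]
width: 0.598
```

Request:
play_rows([
  [0, 0, -0.15, 0, 0, 0, -0.2],
  [0, 0, -0.25, 0, 0, 0, -0.2],
  [0, 0, -0.3, 0, 0, 0, -0.2],
  [0, 0, -0.3, 0, 0, 0, -0.2],
  [0, 0, -0.2, 0, 0, 0, -0.2],
])

```text
clock: 13.15
position: [0.6667, -0.0103, 0.4279]
ee_rot: [-3.139, -0.059, -0.005]
force: [0.9, -0.0, -0.6]
width: 0.599
```

```bash
python3 -c "
from h import *
st()
i=get_image('side');crop('s',i,350,160,470,300,5,'pics/s14.png');cv2.imwrite('pics/s14f.png',i)"
```

```text
t 13.15 p [ 0.6667 -0.0103  0.4279] toolx 2.14 z [ 0.0029  0.0019 -1.    ] F [ 0.8904 -0.0465 -0.5933] w 0.599 q [-0.5932  0.5644  1.047   1.1386 -0.4876  1.6798  0.3567]
```

View pics/s14.png

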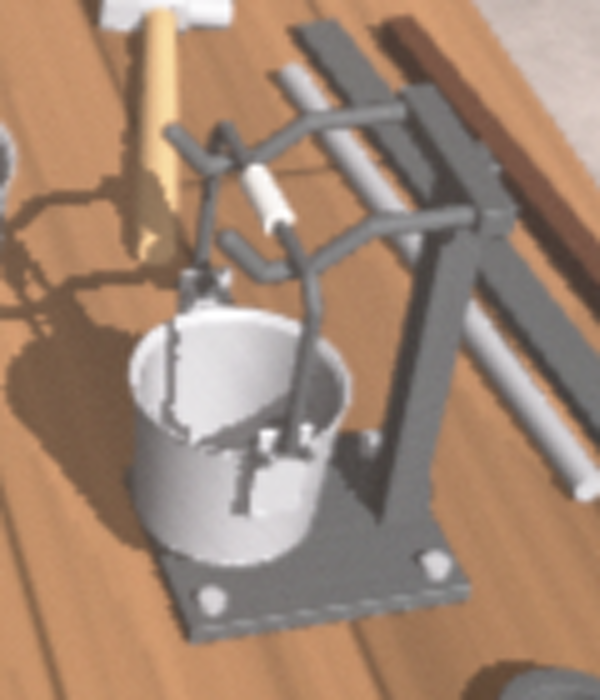

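Request:
play_rows([
  [-0.3, 0, -0.1, 0, 0, 0, -0.2],
  [-0.33, 0, -0.1, 0, 0, 0, -0.2],
  [-0.33, 0, 0, 0, 0, 0, -0.2],
  [-0.3, 0, 0, 0, 0, 0, -0.2],
  [0, 0, 0, 0, 0, 0, -0.2],
])

```text
clock: 13.7
position: [0.4874, -0.0197, 0.4665]
ee_rot: [3.141, 0.057, 0.019]
force: [0.6, -0.5, 0.1]
width: 0.6
```

Request:
play_rows([
  [0, 0, 0, 0, 0, 0, -0.2],
  [0, 0, 0, 0, 0, 0, -0.2],
  [0, 0, 0, 0, 0, 0, -0.2],
  [0, 0, 0, 0, 0, 0, -0.2],
  [0, 0, 0, 0, 0, 0, -0.2],
])

```text
clock: 14.2
position: [0.4891, -0.021, 0.4684]
ee_rot: [3.14, 0.052, 0.023]
force: [0.1, 1.0, 0.3]
width: 0.604
```

Request:
play_rows([
  [0, 0, 0, 0, 0, 0, -0.2],
  [0, 0, 0, 0, 0, 0, -0.2],
  [0, 0, 0, 0, 0, 0, -0.2],
  [0, 0, 0, 0, 0, 0, -0.2],
  [0, 0, 0, 0, 0, 0, -0.2],
])

```text
clock: 14.7
position: [0.4897, -0.0217, 0.4678]
ee_rot: [3.137, 0.047, 0.021]
force: [0.5, 1.0, 0.0]
width: 0.602
```

```bash
python3 -c "
from h import *
st()
I=[get_image('side') for _ in range(10)]
for i in I:
    m=(i[:,:,:].min(2)>200).astype('u1');n=m*0;n[190:300,370:425]=m[190:300,370:425]
    k,l,s,c=cv2.connectedComponentsWithStats(n)
    print([(s[j,4],c[j].round(2)) for j in range(1,k) if s[j,4]>25])
crop('s',I[-1],350,160,470,300,5,'pics/s15.png')
print('sleeve at .235',onz('side',403.6,199.6,.235))
cv2.imwrite('pics/t15.png',get_image('top'))"
```

```text
t 14.7 p [ 0.4897 -0.0217  0.4678] toolx 1.73 z [ 0.0132 -0.0042 -0.9999] F [0.4721 0.9702 0.0166] w 0.602 q [-1.1118  0.1171  1.2237  1.5063 -0.1073  1.5816  0.1372]
[(np.int32(50), array([403.26, 198.88])), (np.int32(371), array([392.87, 232.32])), (np.int32(54), array([380.09, 232.09])), (np.int32(206), array([403.16, 262.35]))]
[(np.int32(50), array([403.26, 198.88])), (np.int32(373), array([392.9 , 232.41])), (np.int32(53), array([380.09, 231.89])), (np.int32(209), array([403.1 , 262.43]))]
[(np.int32(50), array([403.26, 198.88])), (np.int32(370), array([392.82, 232.35])), (np.int32(54), array([380.09, 232.06])), (np.int32(206), array([403.09, 262.4 ]))]
[(np.int32(50), array([403.26, 198.88])), (np.int32(372), array([392.86, 232.32])), (np.int32(54), array([380.09, 231.96])), (np.int32(207), array([402.94, 262.45]))]
[(np.int32(50), array([403.26, 198.88])), (np.int32(370), array([392.84, 232.34])), (np.int32(53), array([380.09, 231.92])), (np.int32(203), array([403.11, 262.3 ]))]
[(np.int32(50), array([403.26, 198.88])), (np.int32(372), array([392.91, 232.3 ])), (np.int32(54), array([380.09, 232.06])), (np.int32(207), array([403.07, 262.39]))]
[(np.int32(49), array([403.24, 198.78])), (np.int32(368), array([392.85, 232.26])), (np.int32(55), array([380.09, 232.22])), (np.int32(207), array([403.12, 262.36]))]
[(np.int32(50), array([403.26, 198.88])), (np.int32(370), array([392.86, 232.27])), (np.int32(53), array([380.17, 232.04])), (np.int32(206), array([403.03, 262.39]))]
[(np.int32(50), array([403.26, 198.88])), (np.int32(372), array([392.88, 232.25])), (np.int32(52), array([380.17, 231.87])), (np.int32(204), array([403.21, 262.26]))]
[(np.int32(50), array([403.26, 198.88])), (np.int32(374), array([392.94, 232.35])), (np.int32(53), array([380.09, 231.89])), (np.int32(206), array([403.11, 262.34]))]
sleeve at .235 [ 0.6745 -0.0057  0.235 ]
```

View pics/s15.png

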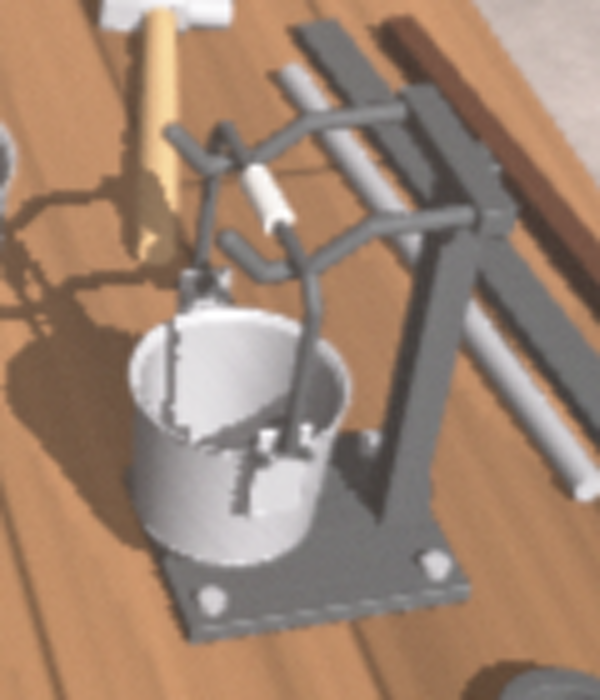

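View pics/t15.png

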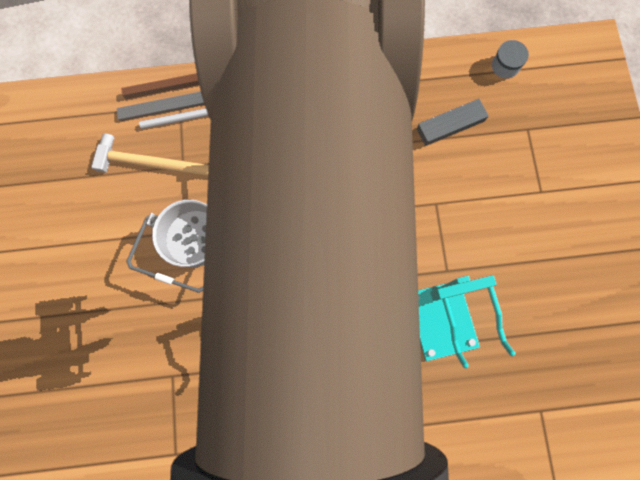

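```bash
python3 -c "
from cell import *
print(sign_off())"
```

```text
the job is handed in; nothing more can be done
None
```

The narrow pail now hangs by its bail on the grey hook stand. I swung the bail upright with the pail still on the bench, carried it over and seated the wire on both prongs. I then backed the arm clear and handed in at about 15 s.

**Last checks**
- **Position:** the side view put the middle of the bail about 5 mm from the seat point horizontally. That assumes the wire is at the seat height of 235 mm; I did not measure its height separately.
- **Stillness:** in ten successive side pictures, about half a second in all, the pail moved less than 0.4 px. It looks level and clear of the base plate.
- **Robot contact:** the force reading was near zero and the gripper was well away from everything.
- **Wide pail:** in the last top picture it looks unmoved.

**Checks that disagreed or could not be made**
- While lowering, the wrist still read about 3.4 N after the wire had stopped on the prongs. The pail settled by itself when I opened the gripper.
- The wire rests a little behind the middle of the dips, by about the same 5 mm.
- The arm blocked the top camera's view of the hook at the end, so the final position comes from the side camera only.

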